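# Stand the feeding dish up in the rack

### The arm

A 7-joint arm with a two-finger parallel gripper is mounted at the origin on the work surface. World frame = base frame: x ahead of the robot, y to its left, z up, the work surface at z = 0. Lengths are in m, angles in rad, forces in N, time in s.
With the tool pointing down it reaches from about 0.425 to 0.925 m from the base axis. Payload 6.8 kg.
Tool frame: the origin (TCP) lies midway between the tips of the shut fingers; the grasp point (between the pads) lies 19 mm behind it; z points along the fingers, y is the line along which they close (so a half turn about z gives the same grasp; the last joint's range is limited). The gripper opens to 85 mm and grips with 20 to 120 N. Pads are 22 mm wide; open, the fingers measure 114 mm over their backs; the gripper's body (76 mm by 85 mm) begins 54 mm behind the grasp point. The pads swing forward as they close: fully open they stand 13 mm farther back than shut.
Start: joints at [-1.33, 0.477, 0.022, 1.555, -0.011, 1.109, -0.083], TCP at [0.231, 0.634, 0.192] pointing down, gripper open.
Joint ranges: [-2.96, 2.96], [-0.34, 2.1], [-1.41, 1.46], [0.24, 2.44], [-1.37, 4.51], [0.17, 1.92], [-2.96, 2.96]. Speed limits (rad/s): [2.39, 2.39, 3.14, 3.14, 3.14, 3.14, 3.14].

### API

Orientations are given as a rotation vector (axis times angle).
In Python, from bench import get_obs, grab_frame, camera_params, r gives the robot as it stands.
- The arm moves only by the shell command python3 -m jog 'ROWS' [FORCE]. ROWS is JSON, a list of rows, each an object of numbers: "rx", "ry", "rz": the turn, a rotation vector about the world's x, y, z scaled (see below); "x", "y", "z": the shift along the world's x, y, z scaled (see below); "jaw": the opening, from -1 (shut) to 1 (fully open). In form: [{"rx": .., "ry": .., "rz": .., "x": .., "y": .., "z": .., "jaw": ..}, ...]. A call has 1 to 8 rows; each row shifts and turns the commanded pose from where the row before left it; what a row does not reach is not made up. The controller multiplies each number of a shift by 60 mm and each number of a turn by 10 degrees. A row lasts 1/8 s, in which the tool goes at most 62.5 mm and 10.7 degrees, less where a joint would pass 70% of its speed; a pose out of reach is approached as far as the arm can. A call with a number of a shift or a turn outside -1 to 1 is refused whole. A call with a gripper value outside its range is refused whole. The fingers move at their own pace and stop on an object; FORCE is the grip in N (left out, the last holds). Time passes only in rows, so rows that do not move let the fingers close. It gives the time, the measured TCP pose, the force, the opening and the grip force at its end, in the units of the state.
- get_obs(): the state, without advancing time (a new reading comes with each control period).
- grab_frame(name): name is "side" or "top"; returns the picture (384x512x3 uint8, red, green, blue); there is no depth.
- camera_params(name): a dict with "fx", "fy", "cx", "cy" (pixels), "R" (3x3) and "t" (3): a world point X has camera coordinates R X + t. Camera axes: x right, y down, z forward; pixel columns grow to the right and rows downward; lengths in m; the calibration is good to about 2 mm. A picture is of the moment at which its call begins. camera_params takes no time and is no camera call.
- r.hand_in(): hands the job in; it is judged then, once.
The state is a dict: "clock": time; "joints": joint angles; "qvel": joint speeds; "tau": joint torques, N m; "tcp_pos": TCP position; "orientation": TCP orientation; "contact_force": force on the tool from outside, world axes, zero at the start; "moment": the same for the moment, N m; "grip_width": finger opening in m; "gripper_force": force on a finger pad.
Only numpy, scipy, OpenCV 4.12 (cv2) and the standard library are available. Lean on these libraries where they do the work, as an engineer would, in place of code of your own. Each camera call takes 0.05 s, during which the arm holds its last target. There are 200 camera calls.

### The job

Take the black feeding dish off the sloping wooden drying stand and put it away in the wire rack: stand it upright on its edge in the middle one of the three bays, between the tines, down on both rails, and let go. Leave the terracotta saucer on the stand and the tongs in the rack where they are.

Things in the scene. Friction and masses are not known exactly. Their poses are not given: they have to be found in the camera images.
- dish_center (a point): Black plastic feeding dish, 110 mm across, 20 mm thick, a hollow 74 mm wide in one face. Point: its centre, half-way through; z: the round axis, out of the hollow face. 0.12 kg. It starts in one of two seats of a wooden stand, leaning 15 degrees, top towards the low back slat, hollow face away from it; the top 45 mm are free on both faces: pinch the thickness there, along the slope.
- rack: Wire rack, fixed. Origin on the table under the middle bay's centre; x across the bays, y along them, z up. Rails along x at y = -32, 32 mm, tops 30 mm up; a dish on both has its centre 75.6 mm up, axis along x. 6 mm tines, tops 95 mm up, at x = -66, -22, 22, 66, y = -32, 32 mm: three empty bays 38 mm wide, at x = -44, 0, 44. Tong block at y = 118 mm.
- saucer_center (a point): Terracotta saucer, 110 mm across, 20 mm thick, a hollow 74 mm wide in one face. Point: its centre, half-way through; z: the round axis, out of the hollow face. 0.22 kg. It leans in the stand's other seat in the same way, 150 mm from the dish; it stays there.
- tongs_center (a point): Grey rubber-tipped steel tongs, 150 mm long, 14 x 25 mm, loose and upright in the rack's slotted block, tips up to 166 mm above the table. The point is half-way up. They stay there.
Not all that is in view belongs to the job. Of the things shaped like the part that bears dish_center, the black one is meant.

How it is judged:
By the outcome, as a careful person would: the job done as asked, in the order asked, and still so for the second after the job is handed in, with the robot touching nothing.
It also fails if it takes over 40 s, if anything falls off the work surface, if the arm or the gripper's body presses on something with over 40 N, if the wrist force passes 120 N, or if a joint passes its speed limit or range.

## Working session

There is one attempt and no reset: what is moved stays moved. The work goes in short steps, Python scripts to look and compute and a shell command to move; the robot and the scene stay as the last step left them, time stands still between calls to the robot, and variables do not carry over. Pictures are saved under pics/ and viewed, at most 10 in all, crops included, and the job is handed in when it is done.

```bash
ls; mkdir -p pics
python3 - <<'E'
from bench import get_obs, grab_frame, camera_params, r
import cv2, numpy as np
np.set_printoptions(precision=4,suppress=True)
o=get_obs(); print(o['clock'],o['tcp_pos'],o['orientation'],o['grip_width'])
ims=[]
for n in('side','top'):
    p=camera_params(n); R=np.array(p['R']);t=np.array(p['t']); print(n,p['fx'],p['cx'],p['cy'],R.tolist(),-R.T@t)
    im=grab_frame(n)[...,::-1]; cv2.imwrite(f'pics/{n}0.png',im)
    cv2.imwrite(f'pics/{n}0b.png',cv2.resize(im,(768,576),interpolation=cv2.INTER_CUBIC))
E
```

```text
pics
0.0 [0.2304 0.6337 0.1906] [-0.5449 -3.0938  0.0029] 0.08525295253316154
side 425.1861326070337 240.1065174881407 185.46985015805816 [[-0.9703662254155199, -0.24146279360030176, 0.009225393193493442], [-0.1330172072857985, 0.5019037088517249, -0.8546338921472573], [0.20173202804394597, -0.8305350000738204, -0.5191491139486377]] [0.3581 0.6695 0.5193]
top 370.0927001250916 258.28631345198494 190.7436634825934 [[0.02153751351575904, -0.999768039382542, -5.4228647542293274e-05], [-0.9948838022998723, -0.021426939689595893, -0.09872743376026358], [0.09870337092980817, 0.002180294642048345, -0.9951145114419578]] [ 0.4336 -0.0065  0.9405]
```

View pics/side0b.png

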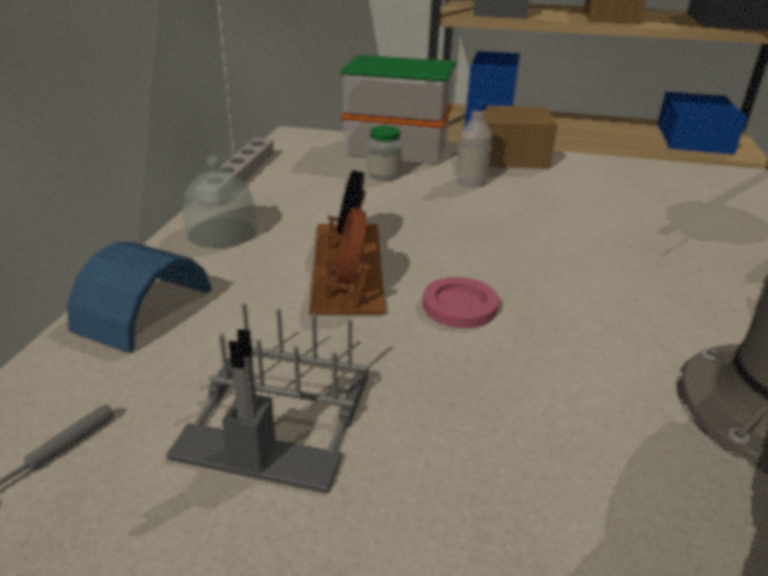

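View pics/top0b.png

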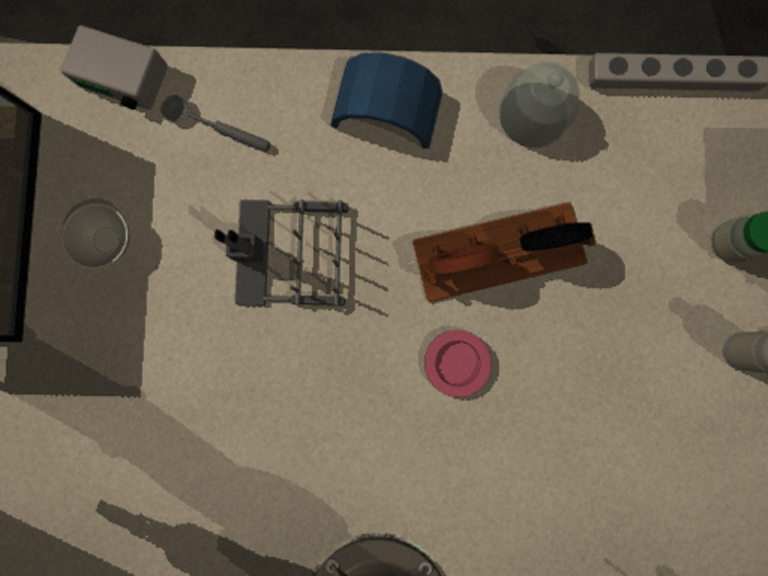

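The pictures show three candidates (in 768-wide pixels):
- **Black disc on the stand:** top (556,236), side (350,200). This is the one meant, because it is black.
- **Terracotta disc on the stand:** top (465,258), side (350,245). It stays there.
- **Pink dish on the table:** top (458,362). This is a decoy.

The rack is at about (318,253) in the top view. I'll confirm the dish in one enlarged crop and find the way it leans.

Run:
```python
import cv2,numpy as np
t=cv2.imread('pics/top0.png');s=cv2.imread('pics/side0.png')
a=cv2.resize(t[120:215,265:405],(700,475),interpolation=cv2.INTER_CUBIC)[:, :]
b=cv2.resize(s[105:215,200:265],(0,0),fx=5,fy=5,interpolation=cv2.INTER_CUBIC)
c=np.zeros((600,800,3),np.uint8)
a=cv2.resize(a,(480,326)); c[:326,:480]=a; b=cv2.resize(b,(310,525)); c[:525,485:795]=b
c=np.clip(c.astype(float)*1.7,0,255).astype(np.uint8)
r=cv2.resize(t[125:215,155:265],(330,270),interpolation=cv2.INTER_CUBIC); c[328:598,:330]=np.clip(r*1.5,0,255)
cv2.imwrite('pics/crop.png',c)
```

```text
(no output)
```

View pics/crop.png

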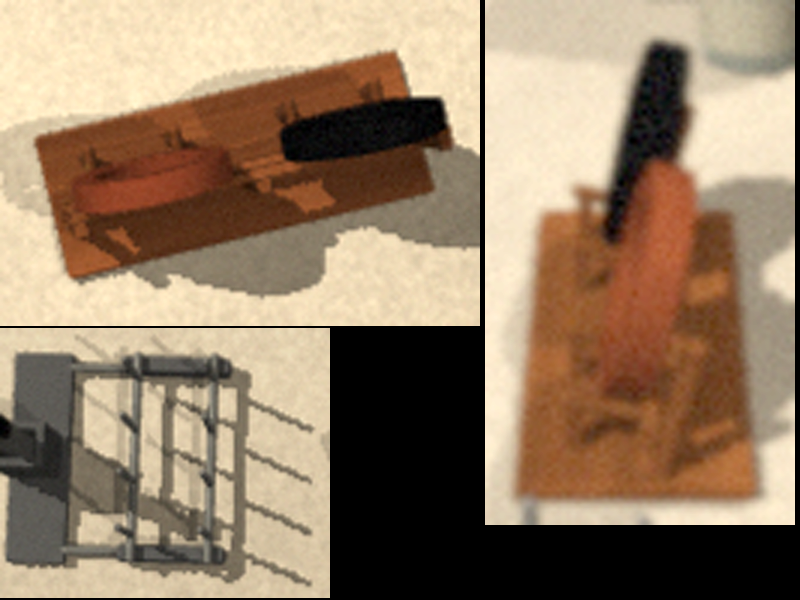

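The crop confirms that the dish is the black disc in the right-hand seat of the stand (top view, about (370,157) in native pixels). Its top leans towards -x, to the right in the side view, so the hollow faces +x. Next I'll measure the dish, the stand's yaw and the rack. For the rack I'll cast the eight tine tops from the side view onto z=95 mm.

```bash
cat > h.py <<'E'
import numpy as np,cv2
from bench import camera_params
def P(n):
    p=camera_params(n); return p,np.array(p['R']),np.array(p['t'])
def ray(n,uv):
    p,R,t=P(n); d=R.T@np.array([(uv[0]-p['cx'])/p['fx'],(uv[1]-p['cy'])/p['fy'],1]); return -R.T@t,d
def atz(n,uv,z):
    o,d=ray(n,uv); return o+d*(z-o[2])/d[2]
def proj(n,X):
    p,R,t=P(n); c=R@np.asarray(X)+t; return np.array([p['fx']*c[0]/c[2]+p['cx'],p['fy']*c[1]/c[2]+p['cy']])
E
python3 - <<'E'
from h import *
np.set_printoptions(precision=4,suppress=True)
t=cv2.imread('pics/top0.png');s=cv2.imread('pics/side0.png')
def big(m):
    n,l,st,c=cv2.connectedComponentsWithStats(m.astype(np.uint8)); i=1+np.argmax(st[1:,4]); return (l==i).astype(np.uint8)
def hull(m): return cv2.findContours(m,0,cv2.CHAIN_APPROX_NONE)[0][0][:,0,:]
# stand board
hsv=cv2.cvtColor(t,cv2.COLOR_BGR2HSV); roi=np.zeros(t.shape[:2],bool); roi[125:212,268:402]=1
st=big(roi&(hsv[...,1]>130)&(hsv[...,2]>40)&((hsv[...,0]<16)))
dk=big(roi&(t.max(2)<38))
box=cv2.boxPoints(cv2.minAreaRect(hull((st|dk)&roi.astype(np.uint8))))
B=np.array([atz('top',b,.012) for b in box]); print('board',box.tolist(),'\n',B[:,:2],np.linalg.norm(np.diff(B,axis=0),axis=1))
for i in range(2):
    e=B[i+1]-B[i]; print('edge yaw',np.degrees(np.arctan2(e[1],e[0])))
c=hull(dk); print('dish area',dk.sum(),'rect',cv2.minAreaRect(c),'x ends',c[c[:,0].argmin()],c[c[:,0].argmax()])
hs=cv2.cvtColor(s,cv2.COLOR_BGR2HSV); roi=np.zeros(s.shape[:2],bool); roi[105:170,215:255]=1
ds=big(roi&(s.max(2)<45)); c2=hull(ds); top=c2[c2[:,1]==c2[:,1].min()]; print('side dish top',top.tolist(),'bbox',cv2.boundingRect(c2))
# tine tops
g=cv2.GaussianBlur(s,(0,0),.5).max(2).astype(float)
T=np.array([(245,305),(280,312),(315,318),(351,322),(222,336),(259,342),(296,350),(333,358)])/1.5
for k in T: print(k, atz('side',k,.095)[:2])
c=cv2.resize(s[195:330,110:250],(0,0),fx=5.5,fy=4.4,interpolation=cv2.INTER_CUBIC); cv2.imwrite('pics/rack.png',np.clip(c*1.5,0,255))
E
```

```text
board [[274.9661560058594, 159.7354736328125], [388.9349060058594, 132.10665893554688], [398.9331970214844, 173.3494873046875], [284.9644470214844, 200.97830200195312]] 
 [[ 0.6058 -0.0452]
 [ 0.6838 -0.3358]
 [ 0.5776 -0.3597]
 [ 0.5013 -0.0721]] [0.3009 0.1088 0.2976]
edge yaw -74.97911026669118
edge yaw -167.31326176437773
dish area 649 rect ((370.4083251953125, 157.3122100830078), (15.264909744262695, 47.90934371948242), 82.40535736083984) x ends [347 155] [394 157]
side dish top [[236, 114]] bbox (225, 114, 17, 42)
[163.3333 203.3333] [0.6411 0.0859]
[186.6667 208.    ] [0.5956 0.0892]
[210. 212.] [0.5521 0.0905]
[234.     214.6667] [0.5097 0.0877]
[148. 224.] [0.6415 0.1502]
[172.6667 228.    ] [0.5977 0.1501]
[197.3333 233.3333] [0.5538 0.1534]
[222.     238.6667] [0.5114 0.1565][ WARN:0@0.461] global loadsave.cpp:1063 imwrite_ Unsupported depth image for selected encoder is fallbacked to CV_8U.
```

View pics/rack.png

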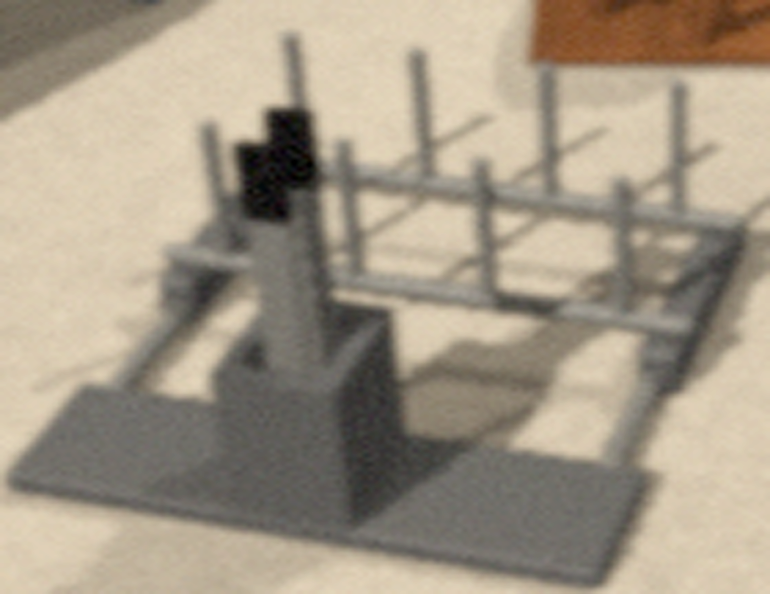

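The crop shows all eight tine tops. Back row: (291,36), (418,52), (549,68), (679,85). Front row: (209,125), (344,143), (482,162), (622,182). The tongs stand in the block on the near side, towards +y. I'll fit the rack and solve for the dish.

Run:
```python
from h import *
from scipy.optimize import least_squares
from scipy.spatial.transform import Rotation as Ro
from bench import get_obs
np.set_printoptions(precision=4,suppress=True)
C=np.array([(291,38),(418,54),(549,70),(679,87),(209,127),(344,145),(482,164),(622,184)])/[5.5,4.4]+[110,195]
W=np.array([atz('side',c,.095)[:2] for c in C])
M=np.array([(x,y) for y in(-.032,.032) for x in(.066,.022,-.022,-.066)])
f=lambda p:((M@np.array([[np.cos(p[2]),np.sin(p[2])],[-np.sin(p[2]),np.cos(p[2])]])+p[:2])-W).ravel()
q=least_squares(f,[.575,.12,0]).x; print('rack',q[:2],np.degrees(q[2]),'resid mm',(f(q)*1e3).reshape(-1,2).tolist())
# check in top view: rack centre at rail height
print('rack centre in top px',proj('top',[q[0],q[1],.03]))
# dish: yaw of long axis ~ -76 deg
a=np.radians(-75.0+.0); L=np.array([np.cos(a),np.sin(a),0]); n=np.array([-L[1],L[0],0]) # n horizontally +x
print('n',n)
ax=np.cos(np.radians(15))*n+np.array([0,0,np.sin(np.radians(15))]); up=np.cross(L,ax); up*=np.sign(up[2])
print('axis',ax,'up',up)
th=np.linspace(0,2*np.pi,90)
def pts(c): return np.array([c+.055*(np.cos(k)*L+np.sin(k)*up)+s*.01*ax for k in th for s in(-1,1)])
def g(c):
    t=np.array([proj('top',x) for x in pts(c)]); s=np.array([proj('side',x) for x in pts(c)])
    return np.array([t[:,0].min()-346.5,t[:,0].max()-394.5,(t[:,1].min()+t[:,1].max())/2-157.2, s[:,1].min()-113.5, ])
t0=atz('top',(370.4,157.3),.07)
s=least_squares(g,t0); c=s.x; print('dish',c,'resid px',g(c))
sp=np.array([proj('side',x) for x in pts(c)]); print('side extents pred x',sp[:,0].min(),sp[:,0].max(),'seen 225..242; top at',sp[sp[:,1].argmin()])
tp=np.array([proj('top',x) for x in pts(c)]).astype(np.float32); print(cv2.minAreaRect(tp))
```

```text
rack [0.576 0.119] -0.5800886751507464 resid mm [[0.21947079699013994, -0.6430579594984415], [0.12946278164971403, -0.5939838492686478], [0.22031511348064026, -0.21245728247773488], [-0.8564639579416999, -0.565878930088401], [0.6348712838404325, 0.5179057291971878], [0.3507783235383588, 0.7464757159690583], [0.023171167751634414, 0.63288503790912], [-0.721605509309331, 0.11811153825896925]]
rack centre in top px [209.0727 168.84  ]
n [0.9659 0.2588 0.    ]
axis [0.933  0.25   0.2588] up [-0.25   -0.067   0.9659]Traceback (most recent call last):
  File "<stdin>", line 24, in <module>
    return func(*args, **kwargs)
    result = trf(vector_fun.fun, vector_fun.jac, x0, f0, J0, lb, ub, ftol, xtol,
                 gtol, max_nfev, x_scale, loss_function, tr_solver,
                 tr_options.copy(), verbose, callback=callback_wrapped)
    return trf_no_bounds(
        fun, jac, x0, f0, J0, ftol, xtol, gtol, max_nfev, x_scale,
        loss_function, tr_solver, tr_options, verbose, callback=callback)
    f_new = fun(x_new)
    self._update_fun()
    ~~~~~~~~~~~~~~~~^^
    self.f = self.fun_wrapped(xp_copy(self.x))
             ~~~~~~~~~~~~~~~~^^^^^^^^^^^^^^^^^
    return np.atleast_1d(self.fun(x))
                         ~~~~~~~~^^^
    return self.f(x, *self.args, **self.kwargs)
           ~~~~~~^^^^^^^^^^^^^^^^^^^^^^^^^^^^^^
  File "<stdin>", line 21, in g
  File "h.py", line 10, in proj
    p,R,t=P(n); c=R@np.asarray(X)+t; return np.array([p['fx']*c[0]/c[2]+p['cx'],p['fy']*c[1]/c[2]+p['cy']])
          ~^^^
  File "h.py", line 4, in P
    p=camera_params(n); return p,np.array(p['R']),np.array(p['t'])
ValueError: time passes only in moves, steps and waits
```

That step used too many calibration calls, and it was drifting towards fitting a model, so I'll cache the calibration and use rays only. The rack's y also differs between the views, 209 against about 212.8 px in the top view, so I'll measure the rails there.

```bash
sed -i 's/^def P(n):/import functools\n@functools.cache\ndef P(n):/' h.py
python3 - <<'E'
from h import *
np.set_printoptions(precision=4,suppress=True)
t=cv2.imread('pics/top0.png')
g=t.max(2).astype(int)-0; sat=t.max(2).astype(int)-t.min(2)
for r in(140,143,150,156,160,178,186,193): print(r,'sat',sat[r,192:238].tolist())
print('rows at col185',sat[130:208,185].tolist()); print('rows at col195',sat[130:208,193].tolist())
# side: rail tops near tine bases
for k in[(352,278),(488,297),(622,310),(430,178),(551,190),(680,208)]:
    print(k,atz('side',np.array(k)/[5.5,4.4]+[110,195],.03))
for a in(-75.,-76.5):
  L=np.array([np.cos(np.radians(a)),np.sin(np.radians(a)),0]);n=np.array([-L[1],L[0],0])
  c15,s15=np.cos(np.radians(15)),np.sin(np.radians(15)); up=np.array([0,0,c15])-s15*n
  o1,d1=ray('top',(370.5,157.3)); o2,d2=ray('side',(236.5,114.))
  A=np.c_[d1,-d2]; k,*_=np.linalg.lstsq(A,o2-.055*up-o1,rcond=None)
  print(a,'dish c',o1+d1*k[0],'top gap',o1+d1*k[0]+.055*up-(o2+d2*k[1]))
E
```

```text
140 sat [17, 18, 15, 11, 12, 7, 5, 4, 3, 5, 5, 2, 2, 2, 1, 1, 4, 3, 2, 2, 2, 5, 3, 4, 1, 1, 1, 4, 4, 2, 2, 1, 4, 5, 4, 4, 4, 3, 1, 4, 16, 22, 18, 20, 19, 22]
143 sat [35, 34, 31, 30, 28, 30, 31, 15, 11, 12, 19, 32, 30, 20, 20, 20, 20, 20, 20, 19, 19, 20, 20, 20, 20, 19, 18, 15, 16, 16, 14, 19, 16, 12, 9, 10, 20, 21, 20, 22, 19, 20, 19, 20, 19, 20]
150 sat [35, 34, 31, 29, 29, 32, 31, 11, 9, 13, 29, 36, 34, 36, 36, 37, 33, 22, 18, 15, 13, 22, 31, 19, 20, 22, 25, 23, 31, 31, 31, 34, 20, 12, 9, 19, 37, 33, 34, 33, 35, 33, 21, 20, 23, 20]
156 sat [36, 34, 29, 26, 12, 3, 3, 7, 8, 15, 35, 35, 35, 35, 36, 34, 33, 21, 21, 22, 22, 36, 36, 36, 35, 33, 33, 31, 33, 33, 28, 4, 5, 5, 9, 15, 21, 19, 20, 24, 25, 24, 21, 19, 20, 25]
160 sat [33, 35, 29, 31, 31, 32, 26, 10, 6, 15, 34, 35, 31, 35, 34, 35, 33, 20, 18, 21, 27, 35, 36, 36, 36, 34, 33, 31, 30, 30, 36, 30, 13, 8, 8, 23, 35, 34, 34, 36, 33, 20, 21, 20, 19, 25]
178 sat [18, 15, 17, 13, 18, 17, 4, 7, 8, 22, 33, 31, 31, 32, 36, 33, 23, 20, 18, 18, 25, 35, 34, 35, 34, 34, 29, 30, 31, 29, 31, 21, 11, 8, 19, 35, 34, 35, 35, 35, 31, 20, 19, 18, 25,
[... 682 characters left out ...]
7, 31, 34, 34, 36, 36, 35]
rows at col195 [34, 35, 35, 29, 29, 32, 27, 13, 9, 5, 18, 20, 32, 34, 34, 33, 34, 34, 34, 33, 34, 33, 35, 28, 30, 30, 34, 35, 35, 36, 35, 37, 34, 37, 34, 35, 34, 34, 32, 19, 17, 13, 13, 14, 13, 14, 13, 13, 15, 15, 13, 15, 15, 14, 13, 14, 13, 28, 28, 28, 20, 12, 18, 30, 30, 30, 31, 24, 11, 9, 7, 13, 29, 34, 35, 36, 33, 33]
(352, 278) [0.6001 0.1506 0.03  ]
(488, 297) [0.5553 0.1504 0.03  ]
(622, 310) [0.5131 0.147  0.03  ]
(430, 178) [0.5981 0.0846 0.03  ]
(551, 190) [0.5563 0.0821 0.03  ]
(680, 208) [0.5116 0.0827 0.03  ]
-75.0 dish c [ 0.6041 -0.2679  0.0786] top gap [-0.0069 -0.0014 -0.0009]
-76.5 dish c [ 0.6041 -0.2678  0.0787] top gap [-0.0069 -0.0014 -0.0009]
```

```bash
python3 - <<'E'
from h import *
np.set_printoptions(precision=4,suppress=True)
for z in(.027,.03): print('rack mid top',atz('top',(212.2,168.7),z), 'rails',atz('top',(199.7,168),z),atz('top',(225.0,168),z))
L=np.array([np.cos(np.radians(-75)),np.sin(np.radians(-75)),0]);n=np.array([-L[1],L[0],0])
c15,s15=np.cos(np.radians(15)),np.sin(np.radians(15)); up=np.array([0,0,c15])-s15*n; ax=c15*n+np.array([0,0,s15])
o1,d1=ray('top',(370.5,157.3)); o2,d2=ray('side',(236.5,114.))
off=.055*up+.01*ax
k,*_=np.linalg.lstsq(np.c_[d1,-d2],o2-off-o1,rcond=None)
c1=o1+d1*k[0];c2=o2+d2*k[1]-off
print('dish top-ray',c1,'side-ray',c2); c=(c1+c2)/2
for h in(.025,.12): print(h,'TCP',c+h*up)
E
python3 -m jog '[{"z":1},{"z":1},{"x":0.35,"y":-0.95,"rz":-0.92},{"x":0.35,"y":-0.95,"rz":-0.92},{"x":0.35,"y":-0.95,"rz":-0.92},{"x":0.35,"y":-0.95,"rz":-0.92},{"x":0.35,"y":-0.95,"rz":-0.92},{"x":0.35,"y":-0.95,"rz":-0.92}]'
```

```text
rack mid top [0.577  0.1116 0.027 ] rails [0.578  0.1429 0.027 ] [0.5794 0.0797 0.027 ]
rack mid top [0.5765 0.1112 0.03  ] rails [0.5776 0.1424 0.03  ] [0.5789 0.0795 0.03  ]
dish top-ray [ 0.6043 -0.2682  0.0774] side-ray [ 0.6016 -0.2688  0.077 ]
0.025 TCP [ 0.5967 -0.2702  0.1014]
0.12 TCP [ 0.573  -0.2765  0.1931]validation failed for argument at $[0]...
```

```bash
python3 -m jog '[{"rx":0,"ry":0,"rz":0,"x":0,"y":0,"z":1,"jaw":1},{"rx":0,"ry":0,"rz":0,"x":0,"y":0,"z":1,"jaw":1},{"rx":0,"ry":0,"rz":-0.92,"x":0.35,"y":-0.95,"z":0,"jaw":1},{"rx":0,"ry":0,"rz":-0.92,"x":0.35,"y":-0.95,"z":0,"jaw":1},{"rx":0,"ry":0,"rz":-0.92,"x":0.35,"y":-0.95,"z":0,"jaw":1},{"rx":0,"ry":0,"rz":-0.92,"x":0.35,"y":-0.95,"z":0,"jaw":1},{"rx":0,"ry":0,"rz":-0.92,"x":0.35,"y":-0.95,"z":0,"jaw":1},{"rx":0,"ry":0,"rz":-0.92,"x":0.35,"y":-0.95,"z":0,"jaw":1}]'
```

```text
clock: 1.1
tcp_pos: [0.357, 0.2902, 0.3114]
orientation: [-1.923, -2.484, 0.0]
contact_force: [1.0, 0.5, -0.5]
grip_width: 0.0852
gripper_force: 0.0
```

```bash
python3 -m jog '[{"rx":0,"ry":0,"rz":0,"x":0.38,"y":-0.94,"z":0,"jaw":1},{"rx":0,"ry":0,"rz":0,"x":0.38,"y":-0.94,"z":0,"jaw":1},{"rx":0,"ry":0,"rz":0,"x":0.38,"y":-0.94,"z":0,"jaw":1},{"rx":0,"ry":0,"rz":0,"x":0.38,"y":-0.94,"z":0,"jaw":1},{"rx":0,"ry":0,"rz":0,"x":0.38,"y":-0.94,"z":0,"jaw":1},{"rx":0,"ry":0,"rz":0,"x":0.38,"y":-0.94,"z":0,"jaw":1},{"rx":0.195,"ry":-0.725,"rz":0,"x":0.38,"y":-0.94,"z":0,"jaw":1},{"rx":0.195,"ry":-0.725,"rz":0,"x":0.38,"y":-0.94,"z":0,"jaw":1}]'
python3 -m jog '[{"rx":0,"ry":0,"rz":0,"x":0.28,"y":-0.94,"z":0,"jaw":1},{"rx":0,"ry":0,"rz":0,"x":0.28,"y":-0.94,"z":0,"jaw":1},{"rx":0,"ry":0,"rz":0,"x":0,"y":0,"z":-0.7,"jaw":1},{"rx":0,"ry":0,"rz":0,"x":0,"y":0,"z":-0.7,"jaw":1},{"rx":0,"ry":0,"rz":0,"x":0,"y":0,"z":0,"jaw":1}]'
python3 - <<'E'
from h import *
from bench import grab_frame,get_obs
from scipy.spatial.transform import Rotation as Ro
np.set_printoptions(precision=4,suppress=True)
o=get_obs(); R=Ro.from_rotvec(o['orientation']).as_matrix(); print('tool z',R[:,2],'tool y',R[:,1],o['joints'])
c=np.zeros((384,800,3),np.uint8)
s=grab_frame('side')[...,::-1]; t=grab_frame('top')[...,::-1]; cv2.imwrite('pics/s1.png',s);cv2.imwrite('pics/t1.png',t)
print('tcp px',proj('side',o['tcp_pos']),proj('top',o['tcp_pos']))
a=cv2.resize(s[50:210,170:300],(400,492)); b=cv2.resize(t[95:225,300:430],(400,400))
c=np.zeros((492,800,3),np.uint8); c[:,:400]=a; c[:400,400:]=b
cv2.imwrite('pics/v1.png',cv2.convertScaleAbs(c,alpha=1.7))
E
```

```text
clock: 2.1
tcp_pos: [0.5398, -0.1608, 0.3118]
orientation: [1.807, 2.348, 0.314]
contact_force: [0.5, 0.1, -1.3]
grip_width: 0.0855
gripper_force: 0.0
clock: 2.72
tcp_pos: [0.5704, -0.2703, 0.2242]
orientation: [1.815, 2.355, 0.308]
contact_force: [0.3, -0.2, 0.6]
grip_width: 0.0851
gripper_force: 0.0
tool z [ 0.2437  0.0696 -0.9673] tool y [0.9356 0.2459 0.2534] [-0.2355  0.3658  0.8736  1.8417 -0.5847  0.9645  1.1557]
tcp px [247.9912  77.6051] [394.2668 160.2433]
```

View pics/v1.png

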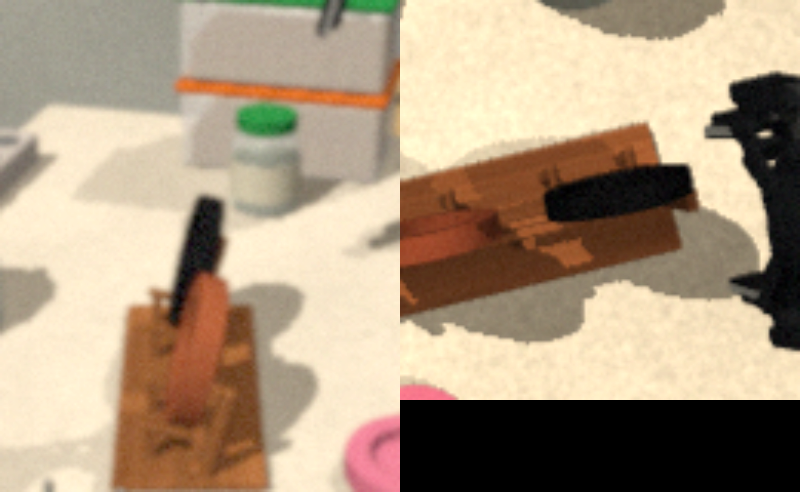

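The crop shows the dish unmoved. In the top view the open fingertips are near px (402,137) and (409,188), and in the side view one tip is near (277,55). They look offset from the projected TCP, so I'll check that numerically.

Run:
```python
from h import *
from bench import get_obs
from scipy.spatial.transform import Rotation as Ro
np.set_printoptions(precision=4,suppress=True)
o=get_obs(); R=Ro.from_rotvec(o['orientation']).as_matrix(); T=np.array(o['tcp_pos']); print(o['clock'],T,o['qvel'])
for s in(1,-1):
    f=T-.013*R[:,2]+s*.0425*R[:,1]; print(s,f,'side',proj('side',f),'top',proj('top',f))
s=cv2.imread('pics/s1.png');t=cv2.imread('pics/t1.png')
c=np.zeros((600,800,3),np.uint8); a=cv2.resize(s[0:150,180:380],(800,600)) 
c=a; b=cv2.resize(t[110:220,385:512],(345,300)); c[300:,455:]=b
cv2.imwrite('pics/v2.png',cv2.convertScaleAbs(c,alpha=2.2,beta=20))
```

```text
2.825 [ 0.573  -0.2719  0.2286] [-0.008  -0.0226  0.0147 -0.0265 -0.0024 -0.0022  0.0027]
1 [ 0.6094 -0.2623  0.2522] side [230.6635  65.0298] top [395.1532 137.1943]
-1 [ 0.5301 -0.2833  0.2301] side [266.4509  74.8385] top [402.4221 180.4278]
```

View pics/v2.png

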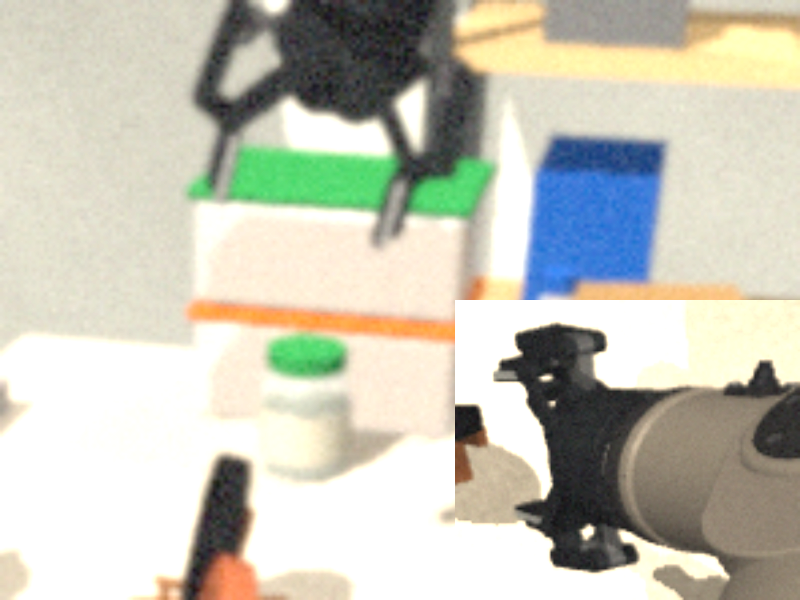

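Run:
```python
from h import *
from bench import get_obs
from scipy.spatial.transform import Rotation as Ro
np.set_printoptions(precision=4,suppress=True)
o=get_obs(); R=Ro.from_rotvec(o['orientation']).as_matrix(); T=np.array(o['tcp_pos'])
def tri(a,b):
    o1,d1=ray('top',a);o2,d2=ray('side',b); k,*_=np.linalg.lstsq(np.c_[d1,-d2],o2-o1,rcond=None)
    p,q=o1+d1*k[0],o2+d2*k[1]; print(p,'gap',q-p); return (p+q)/2
A=tri((400.5,138),(235,49)); B=tri((408.2,187),(275.5,61)); m=(A+B)/2
print('mid',m,'sep',np.linalg.norm(A-B),'dir',(A-B)/np.linalg.norm(A-B),'pred mid',T-.013*R[:,2]); print('diff in tool xyz',R.T@(m-T))
```

```text
[ 0.5986 -0.258   0.2895] gap [-0.0003 -0.0001 -0.0001]
[ 0.5135 -0.2805  0.2639] gap [-0.0031 -0.0004 -0.0002]
mid [ 0.5552 -0.2694  0.2767] sep 0.0930456363795446 dir [0.9296 0.2443 0.2759] pred mid [ 0.5698 -0.2728  0.2412]
diff in tool xyz [ 0.007  -0.0035 -0.0507]
```

Run:
```python
from h import *
from bench import grab_frame,get_obs
for n,f in(('side','s1'),('top','t1')):
    a=grab_frame(n)[...,::-1]; b=cv2.imread(f'pics/{f}.png'); cv2.imwrite(f'pics/{f}b.png',a)
    print(n,(cv2.absdiff(a,b).max(2)>40).sum())
o=get_obs();print(o['clock'],o['tcp_pos'])
```

```text
side 216
top 832
2.925 [ 0.57378317 -0.27221881  0.2298467 ]
```

```bash
cat > tips.py <<'E'
from h import *
def fg(n,im,bg):
    m=(cv2.absdiff(im,bg).max(2)>22).astype(np.uint8); return cv2.morphologyEx(m,cv2.MORPH_OPEN,np.ones((2,2),np.uint8))
if __name__=='__main__':
  for f,n in(('t1','top'),('t1b','top'),('s1','side'),('s1b','side')):
    m=fg(n,cv2.imread(f'pics/{f}.png'),cv2.imread(f'pics/{n}0.png'))
    if n=='top':
        for a,b in((120,150),(165,200)):
            y,x=np.nonzero(m[a:b,385:430]); i=x.min(); print(f,'left tip',385+i,a+y[x<=i+1].mean())
    else:
        for a,b in((215,250),(256,295)):
            y,x=np.nonzero(m[0:100,a:b]); i=y.max(); print(f,'low tip',a+x[y>=i-1].mean(),i)
E
python3 tips.py
```

```text
t1 left tip 400 138.22222222222223
t1 left tip 408 186.8
t1b left tip 401 137.0
t1b left tip 409 186.16666666666666
s1 low tip 235.28571428571428 50
s1 low tip 274.8 62
s1b low tip 235.0 48
s1b low tip 274.5 60
```

```bash
python3 -m jog '[{"rx":0,"ry":0,"rz":0,"x":0.06,"y":-0.05,"z":-0.5,"jaw":1},{"rx":0,"ry":0,"rz":0,"x":0.06,"y":-0.05,"z":-0.5,"jaw":1},{"rx":0,"ry":0,"rz":0,"x":0,"y":0,"z":0,"jaw":1},{"rx":0,"ry":0,"rz":0,"x":0,"y":0,"z":0,"jaw":1}]'
python3 - <<'E'
from h import *
from bench import grab_frame,get_obs
from scipy.spatial.transform import Rotation as Ro
np.set_printoptions(precision=4,suppress=True)
o=get_obs(); R=Ro.from_rotvec(o['orientation']).as_matrix(); T=np.array(o['tcp_pos'])
s=grab_frame('side')[...,::-1]; t=grab_frame('top')[...,::-1]; cv2.imwrite('pics/s2.png',s);cv2.imwrite('pics/t2.png',t)
for k in(1,-1):
    f=T-.013*R[:,2]+k*.0425*R[:,1]; print(k,f,'side',proj('side',f),'top',proj('top',f))
c=np.zeros((600,800,3),np.uint8); c[:,:400]=cv2.resize(s[20:170,190:290],(400,600)); c[:400,400:]=cv2.resize(t[110:210,335:435],(400,400))
cv2.imwrite('pics/v3.png',cv2.convertScaleAbs(c,alpha=1.5))
E
```

```text
clock: 3.42
tcp_pos: [0.5808, -0.2782, 0.1697]
orientation: [1.808, 2.349, 0.312]
contact_force: [0.9, 0.5, 1.2]
grip_width: 0.0852
gripper_force: 0.0
1 [ 0.6172 -0.2686  0.1934] side [228.2324  89.1076] top [387.6352 140.503 ]
-1 [ 0.5379 -0.2896  0.1712] side [262.7122  98.3033] top [394.4711 180.3554]
```

View pics/v3.png

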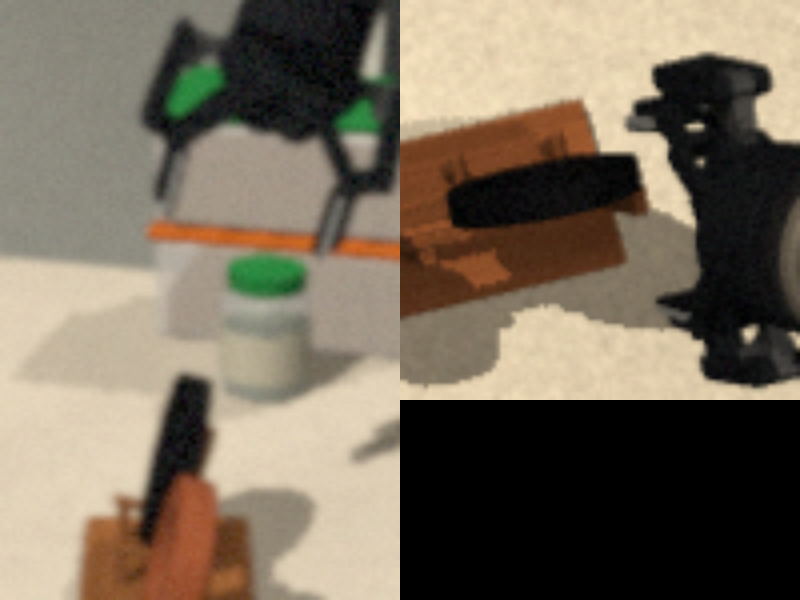

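The side tips are at about (230.7,69) and (271.3,82), still above the dish top at (236,114). The fingers straddle the dish's plane, and the offset along the tool stays constant at roughly 37 mm. I'll go down 70 mm along the slope and check again.

```bash
python3 -m jog '[{"rx":0,"ry":0,"rz":0,"x":0.11,"y":0.01,"z":-0.375,"jaw":1},{"rx":0,"ry":0,"rz":0,"x":0.11,"y":0.01,"z":-0.375,"jaw":1},{"rx":0,"ry":0,"rz":0,"x":0.11,"y":0.01,"z":-0.375,"jaw":1},{"rx":0,"ry":0,"rz":0,"x":0,"y":0,"z":0,"jaw":1},{"rx":0,"ry":0,"rz":0,"x":0,"y":0,"z":0,"jaw":1}]'
python3 - <<'E'
from h import *
from bench import grab_frame,get_obs
s=grab_frame('side')[...,::-1]; t=grab_frame('top')[...,::-1]; cv2.imwrite('pics/s3.png',s);cv2.imwrite('pics/t3.png',t)
c=np.zeros((600,800,3),np.uint8); c[:,:400]=cv2.resize(s[40:190,190:290],(400,600)); c[:400,400:]=cv2.resize(t[110:210,335:435],(400,400))
cv2.imwrite('pics/v4.png',cv2.convertScaleAbs(c,alpha=1.7))
E
```

```text
clock: 4.15
tcp_pos: [0.6002, -0.2765, 0.1016]
orientation: [1.809, 2.349, 0.311]
contact_force: [-0.1, -0.8, 0.3]
grip_width: 0.0856
gripper_force: 0.0
```

View pics/v4.png

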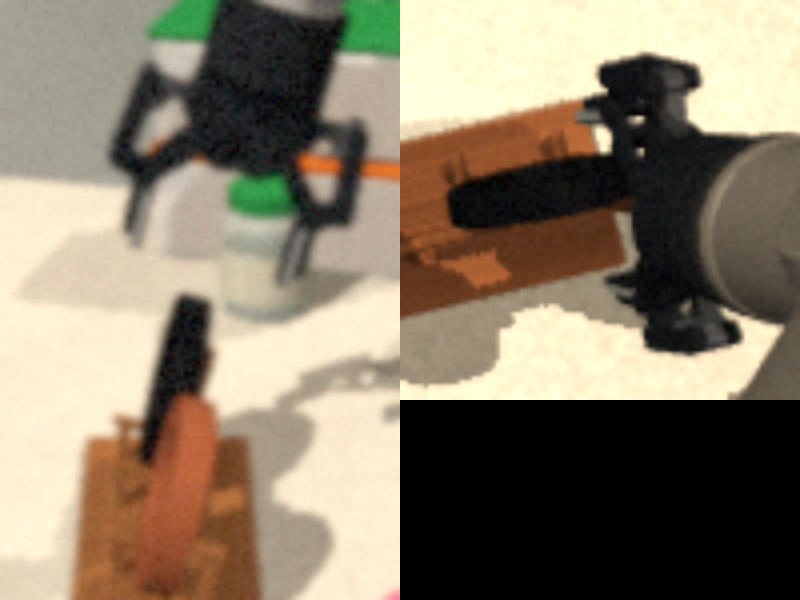

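```bash
cat > tri.py <<'E'
from h import *
def tri(a,b):
    o1,d1=ray('top',a);o2,d2=ray('side',b); k,*_=np.linalg.lstsq(np.c_[d1,-d2],o2-o1,rcond=None)
    p,q=o1+d1*k[0],o2+d2*k[1]; return (p+q)/2,q-p
E
python3 - <<'E'
from tri import *
from bench import get_obs
from scipy.spatial.transform import Rotation as Ro
np.set_printoptions(precision=4,suppress=True)
o=get_obs(); R=Ro.from_rotvec(o['orientation']).as_matrix(); T=np.array(o['tcp_pos'])
A,g=tri((380,138.75),(223.75,101));B,g2=tri((388,182.5),(263.75,110)); m=(A+B)/2; c=np.array([.603,-.2685,.0772])
print(A,B,g,g2,'sep',np.linalg.norm(A-B)); print('mid',m,'in tool vs TCP',R.T@(m-T)); print('tip mid rel dish centre, tool axes',R.T@(m-c)); print('TCP rel dish',R.T@(T-c))
E
```

```text
[ 0.6271 -0.2622  0.1655] [ 0.5351 -0.2858  0.1436] [-0.0008 -0.0002 -0.0001] [-0.003  -0.0005 -0.0002] sep 0.09747026869276557
mid [ 0.5811 -0.274   0.1545] in tool vs TCP [ 0.0073 -0.0034 -0.0557]
tip mid rel dish centre, tool axes [ 0.0003 -0.0016 -0.0806]
TCP rel dish [-0.007   0.0018 -0.0249]
```

Triangulation puts the tips 80 mm up the slope from the dish centre, 25 mm clear of its top edge, and centred to 2 mm. I need about 45 mm more, so I'll go slowly and check the force.

```bash
python3 -m jog '[{"rx":0,"ry":0,"rz":0,"x":0.05,"y":0.015,"z":-0.2,"jaw":1},{"rx":0,"ry":0,"rz":0,"x":0.05,"y":0.015,"z":-0.2,"jaw":1},{"rx":0,"ry":0,"rz":0,"x":0,"y":0,"z":0,"jaw":1}]'
python3 -m jog '[{"rx":0,"ry":0,"rz":0,"x":0.04,"y":0.01,"z":-0.16,"jaw":1},{"rx":0,"ry":0,"rz":0,"x":0.04,"y":0.01,"z":-0.16,"jaw":1},{"rx":0,"ry":0,"rz":0,"x":0,"y":0,"z":0,"jaw":1}]'
python3 - <<'E'
from h import *
from bench import grab_frame,get_obs
s=grab_frame('side')[...,::-1]; t=grab_frame('top')[...,::-1]; cv2.imwrite('pics/s4.png',s);cv2.imwrite('pics/t4.png',t)
c=np.zeros((600,800,3),np.uint8); c[:,:400]=cv2.resize(s[60:210,190:290],(400,600)); c[:400,400:]=cv2.resize(t[110:210,335:435],(400,400))
cv2.imwrite('pics/v5.png',cv2.convertScaleAbs(c,alpha=1.7))
E
```

```text
clock: 4.62
tcp_pos: [0.6051, -0.2731, 0.0744]
orientation: [1.811, 2.353, 0.31]
contact_force: [-0.3, -0.3, -0.3]
grip_width: 0.0857
gripper_force: 0.0
clock: 5.0
tcp_pos: [0.6101, -0.2723, 0.0557]
orientation: [1.811, 2.352, 0.31]
contact_force: [-0.9, 0.0, 0.1]
grip_width: 0.0855
gripper_force: 0.0
```

View pics/v5.png

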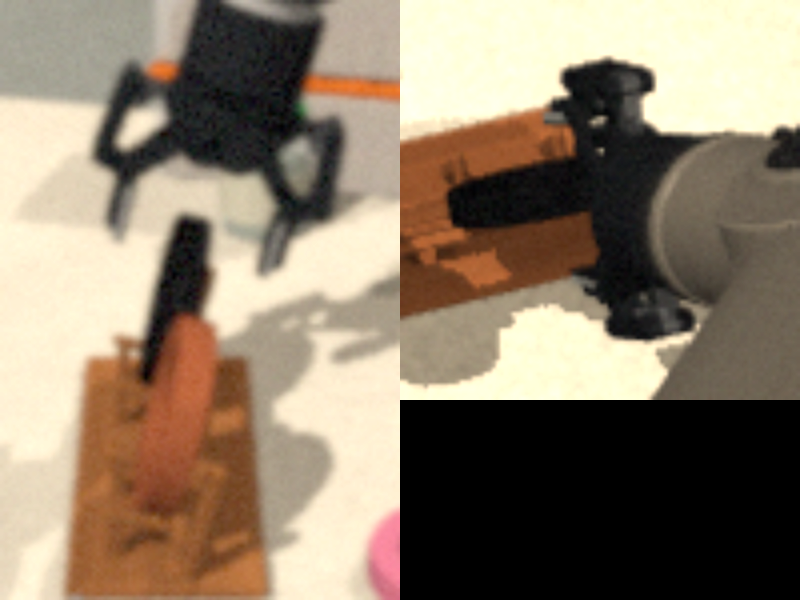

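Now the fingers straddle the dish's upper rim, with side tips at (219.5,119) and (257,127.5) and no contact force.

Run:
```python
from tri import *
from bench import get_obs
from scipy.spatial.transform import Rotation as Ro
np.set_printoptions(precision=4,suppress=True)
o=get_obs(); R=Ro.from_rotvec(o['orientation']).as_matrix(); T=np.array(o['tcp_pos'])
A,g=tri((372,139.5),(219.5,118.75));B,g2=tri((381,182.5),(257,127.5)); m=(A+B)/2; c=np.array([.603,-.2685,.0772])
print(A,B,g,g2); print('tip mid vs TCP',R.T@(m-T)); print('tip mid rel dish centre, tool axes',R.T@(m-c),'TCP rel dish',R.T@(T-c))
```

```text
[ 0.6368 -0.2588  0.1206] [ 0.5455 -0.2857  0.0964] [0.0003 0.0001 0.0001] [0.0062 0.001  0.0005]
tip mid vs TCP [ 0.0056 -0.0044 -0.0547]
tip mid rel dish centre, tool axes [-0.0006 -0.0039 -0.0334] TCP rel dish [-0.0062  0.0005  0.0213]
```

```bash
python3 -m jog '[{"rx":0,"ry":0,"rz":0,"x":0.03,"y":0.01,"z":0.01,"jaw":1},{"rx":0,"ry":0,"rz":0,"x":0,"y":0,"z":0,"jaw":-1},{"rx":0,"ry":0,"rz":0,"x":0,"y":0,"z":0,"jaw":-1},{"rx":0,"ry":0,"rz":0,"x":0,"y":0,"z":0,"jaw":-1},{"rx":0,"ry":0,"rz":0,"x":0,"y":0,"z":0,"jaw":-1},{"rx":0,"ry":0,"rz":0,"x":0,"y":0,"z":0,"jaw":-1},{"rx":0,"ry":0,"rz":0,"x":0,"y":0,"z":0,"jaw":-1}]' 40
```

```text
clock: 5.98
tcp_pos: [0.6123, -0.2723, 0.0576]
orientation: [1.81, 2.35, 0.311]
contact_force: [-0.6, 0.4, 1.9]
grip_width: 0.0198
gripper_force: 43.0
```

Grasped: opening 19.8 mm at 43 N. Next I'll lift along the slope, then carry the dish over while turning it upright and onto the rack's yaw.

```bash
python3 -m jog '[{"rx":0,"ry":0,"rz":0,"x":-0.1,"y":-0.03,"z":0.4,"jaw":-1},{"rx":0,"ry":0,"rz":0,"x":-0.1,"y":-0.03,"z":0.4,"jaw":-1},{"rx":0,"ry":0,"rz":0,"x":-0.2,"y":-0.06,"z":0.8,"jaw":-1},{"rx":0,"ry":0,"rz":0,"x":-0.2,"y":-0.06,"z":0.8,"jaw":-1},{"rx":0,"ry":0,"rz":0,"x":-0.1,"y":0,"z":0.8,"jaw":-1},{"rx":0,"ry":0,"rz":0,"x":0,"y":0,"z":0,"jaw":-1}]'
python3 -m jog '[{"rx":-0.13,"ry":0.48,"rz":0,"x":0.05,"y":0.9,"z":0,"jaw":-1},{"rx":-0.13,"ry":0.48,"rz":0,"x":0.05,"y":0.9,"z":0,"jaw":-1},{"rx":-0.13,"ry":0.48,"rz":0,"x":0.05,"y":0.9,"z":0,"jaw":-1},{"rx":0,"ry":0,"rz":-0.52,"x":0.05,"y":0.9,"z":0,"jaw":-1},{"rx":0,"ry":0,"rz":-0.52,"x":0.05,"y":0.9,"z":0,"jaw":-1},{"rx":0,"ry":0,"rz":-0.52,"x":0.05,"y":0.9,"z":0,"jaw":-1},{"rx":0,"ry":0,"rz":0,"x":0,"y":0.8,"z":0,"jaw":-1},{"rx":0,"ry":0,"rz":0,"x":0,"y":0,"z":0,"jaw":-1}]'
python3 - <<'E'
from h import *
from bench import grab_frame,get_obs
from scipy.spatial.transform import Rotation as Ro
np.set_printoptions(precision=4,suppress=True)
s=grab_frame('side')[...,::-1]; t=grab_frame('top')[...,::-1]; cv2.imwrite('pics/s5.png',s);cv2.imwrite('pics/t5.png',t)
o=get_obs(); R=Ro.from_rotvec(o['orientation']).as_matrix(); T=np.array(o['tcp_pos']); print(T,'z',R[:,2],'y',R[:,1],o['grip_width'],o['joints'])
print('predicted dish px side/top',proj('side',T-.02*R[:,2]),proj('top',T-.02*R[:,2]))
c=np.zeros((600,800,3),np.uint8); c[:,:400]=cv2.resize(s[90:315,100:250],(400,600)); c[:400,400:]=cv2.resize(t[100:240,130:270],(400,400))
cv2.imwrite('pics/v6.png',cv2.convertScaleAbs(c,alpha=1.7))
E
```

```text
clock: 6.72
tcp_pos: [0.5715, -0.285, 0.2535]
orientation: [1.806, 2.345, 0.313]
contact_force: [-0.5, -0.5, -0.4]
grip_width: 0.0195
gripper_force: 42.9
clock: 7.72
tcp_pos: [0.5874, 0.0952, 0.2472]
orientation: [-2.226, -2.216, 0.002]
contact_force: [0.2, 0.2, -1.8]
grip_width: 0.0192
gripper_force: 42.7
[0.5876 0.0893 0.2482] z [-0.0001 -0.0016 -1.    ] y [ 0.9999 -0.0121 -0.0001] 0.019325452730152282 [-0.9923  0.4383  1.0129  1.7333 -0.3959  1.1936  0.1158]
predicted dish px side/top [185.2453 116.2678] [208.2625 142.6539]
```

View pics/v6.png

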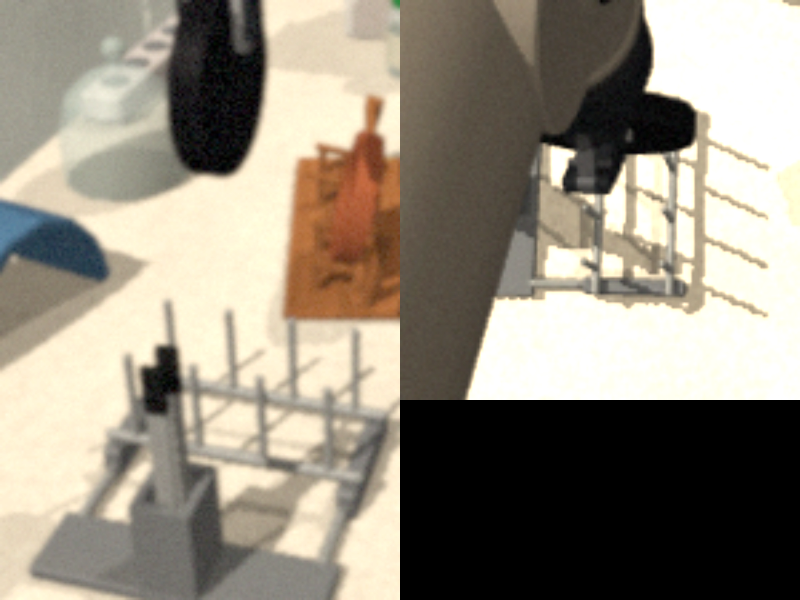

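The top view shows the dish hanging upright over the rack, with its right end at about (233,144). In the side view its lowest point is at about (182.5,155.6). The arm's forearm extends above the tong block. I'll measure the dish offset to the rack and the forearm's clearance over the tongs.

Run:
```python
from tri import *
from tips import fg
np.set_printoptions(precision=4,suppress=True)
s=cv2.imread('pics/s5.png');t=cv2.imread('pics/t5.png')
ms=(s.max(2)<45).astype(np.uint8); y,x=np.nonzero(ms[120:175,150:215]); b=y.max()+120; bx=150+x[y==y.max()].mean()
print('side bottom',bx,b,[(r,150+np.nonzero(ms[r,150:215])[0].min(),150+np.nonzero(ms[r,150:215])[0].max()) for r in(110,118,126,134,142)])
mt=(t.max(2)<45).astype(np.uint8)
for r in range(132,158,3): print(r,np.nonzero(mt[r,210:260])[0].max(initial=-1)+210)
def off(n,uv,row):
    p,R,_=P(n); k=[(uv[0]-p['cx'])/p['fx'],(uv[1]-p['cy'])/p['fy']][row]; d=R[row]-k*R[2]; d[0]=0; return .055*d/np.linalg.norm(d)
u1=(233.5,144);u2=(bx,b+.5)
e1=off('top',u1,0)*np.sign(off('top',u1,0)@[0,-1,0]); e2=off('side',u2,1)
o1,d1=ray('top',u1);o2,d2=ray('side',u2)
k,*_=np.linalg.lstsq(np.c_[d1,-d2],(o2-e2)-(o1-e1),rcond=None); p=o1-e1+d1*k[0];q=o2-e2+d2*k[1]; print('dish centre',p,q)
m=fg('side',s,cv2.imread('pics/side0.png'))
for col in range(60,300,20):
    v=np.nonzero(m[:170,col])[0]; print(col,v.max(initial=-1),end='; ')
print()
for z in(.166,.3,.4,.5): print(z,proj('side',[.575,.237,z]),proj('top',[.575,.237,z]))
```

```text
side bottom 179.5 154 [(110, np.int64(165), np.int64(198)), (118, np.int64(163), np.int64(198)), (126, np.int64(164), np.int64(197)), (134, np.int64(164), np.int64(195)), (142, np.int64(165), np.int64(193))]
132 215
135 227
138 231
141 232
144 232
147 232
150 231
153 221
156 209
dish centre [0.5871 0.0978 0.2673] [0.5879 0.098  0.2675]
60 -1; 80 -1; 100 -1; 120 -1; 140 55; 160 79; 180 156; 200 129; 220 60; 240 157; 260 160; 280 -1; 
0.166 [160.8307 226.0588] [144.9841 158.0021]
0.3 [151.177  137.3074] [121.8031 143.7936]
0.4 [142.0903  53.7686] [ 97.211  128.7202]
0.5 [130.7192 -50.7723] [ 61.8108 107.0222]
```

```bash
python3 -m jog '[{"rx":0,"ry":0,"rz":0,"x":-0.18,"y":0.23,"z":0,"jaw":-1},{"rx":0,"ry":0,"rz":0,"x":0,"y":0,"z":-0.5,"jaw":-1},{"rx":0,"ry":0,"rz":0,"x":0,"y":0,"z":-0.5,"jaw":-1},{"rx":0,"ry":0,"rz":0,"x":0,"y":0,"z":-0.5,"jaw":-1},{"rx":0,"ry":0,"rz":0,"x":0,"y":0,"z":0,"jaw":-1},{"rx":0,"ry":0,"rz":0,"x":0,"y":0,"z":0,"jaw":-1}]'
cat > meas.py <<'E'
import sys
from tri import *
from tips import fg
from bench import grab_frame,get_obs
np.set_printoptions(precision=4,suppress=True)
k=sys.argv[1]
s=grab_frame('side')[...,::-1]; t=grab_frame('top')[...,::-1]; cv2.imwrite(f'pics/s{k}.png',s);cv2.imwrite(f'pics/t{k}.png',t)
o=get_obs();print(o['clock'],o['tcp_pos'],o['orientation'],o['contact_force'],o['grip_width'])
m=fg('side',s,cv2.imread('pics/side0.png'))
print('fg bottom/col',[(c,int(np.nonzero(m[:,c])[0].max(initial=-1))) for c in range(60,300,15)])
ms=(s.max(2)<45)
print('side dark spans',[(r,(165+np.nonzero(ms[r,165:230])[0])[[0,-1]].tolist() if ms[r,165:230].any() else None) for r in range(130,250,6)])
mt=(t.max(2)<45)
print('top dark right',[(r,int(np.nonzero(mt[r,205:260])[0].max(initial=-1)+205)) for r in range(135,200,3)])
E
python3 meas.py 6
```

```text
clock: 8.57
tcp_pos: [0.5781, 0.1015, 0.1605]
orientation: [2.237, 2.202, 0.002]
contact_force: [-0.1, 1.5, -0.9]
grip_width: 0.0198
gripper_force: 42.6
8.675 [0.5785 0.1022 0.1609] [2.2357 2.2033 0.0043] [-0.0468 -0.3681 -0.917 ] 0.01940951717497396
fg bottom/col [(60, -1), (75, -1), (90, -1), (105, -1), (120, -1), (135, -1), (150, 113), (165, 135), (180, 205), (195, 205), (210, 141), (225, 157), (240, 235), (255, 226), (270, 210), (285, 201)]
side dark spans [(130, [165, 216]), (136, [173, 211]), (142, [181, 203]), (148, [176, 203]), (154, [176, 204]), (160, [176, 204]), (166, [174, 204]), (172, [173, 203]), (178, [173, 202]), (184, [173, 201]), (190, [173, 199]), (196, [174, 197]), (202, [177, 194]), (208, None), (214, None), (220, None), (226, [165, 165]), (232, [165, 166]), (238, None), (244, None)]
top dark right [(135, 217), (138, 217), (141, 229), (144, 216), (147, 215), (150, 226), (153, 230), (156, 230), (159, 230), (162, 229), (165, 213), (168, 208), (171, 207), (174, 206), (177, 204), (180, 204), (183, 204), (186, 204), (189, 204), (192, 204), (195, 204), (198, 207)]
```

Run:
```python
from tri import *
np.set_printoptions(precision=4,suppress=True)
def off(n,uv,row):
    p,R,_=P(n); k=[(uv[0]-p['cx'])/p['fx'],(uv[1]-p['cy'])/p['fy']][row]; d=R[row]-k*R[2]; d[0]=0; return .055*d/np.linalg.norm(d)
u1=(230.5,156.5);u2=(185.5,206)
e1=off('top',u1,0);e2=off('side',u2,1)
o1,d1=ray('top',u1);o2,d2=ray('side',u2)
k,*_=np.linalg.lstsq(np.c_[d1,-d2],(o2-e2)-(o1-e1),rcond=None); print('dish centre',o1-e1+d1*k[0],o2-e2+d2*k[1])
c=np.array([.5783,.1107,.18])
for x in(-.01,.01): print([proj('side',c+[x,.055*np.cos(a),.055*np.sin(a)]).round(1).tolist() for a in(-1.57,-1.1,-.6)])
```

```text
dish centre [0.5799 0.1096 0.1816] [0.577  0.1089 0.181 ]
[[196.6, 202.5], [191.4, 207.7], [186.4, 205.3]]
[[185.3, 200.9], [179.8, 205.9], [174.4, 203.5]]
```

```bash
python3 -m jog '[{"rx":0,"ry":0,"rz":0,"x":-0.03,"y":0.05,"z":-0.2,"jaw":-1},{"rx":0,"ry":0,"rz":0,"x":0,"y":0,"z":-0.3,"jaw":-1},{"rx":0,"ry":0,"rz":0,"x":0,"y":0,"z":-0.3,"jaw":-1},{"rx":0,"ry":0,"rz":0,"x":0,"y":0,"z":-0.3,"jaw":-1},{"rx":0,"ry":0,"rz":0,"x":0,"y":0,"z":-0.2,"jaw":-1},{"rx":0,"ry":0,"rz":0,"x":0,"y":0,"z":0,"jaw":-1}]'; python3 meas.py 7
```

```text
clock: 9.43
tcp_pos: [0.575, 0.1055, 0.0804]
orientation: [2.236, 2.205, -0.002]
contact_force: [0.1, 0.3, -0.8]
grip_width: 0.0196
gripper_force: 42.6
9.525 [0.576  0.1056 0.0817] [2.2356 2.2045 0.0018] [-0.016   0.5165 -1.0623] 0.019735068171495875
fg bottom/col [(60, -1), (75, -1), (90, -1), (105, -1), (120, -1), (135, -1), (150, 64), (165, 176), (180, 244), (195, 247), (210, 255), (225, 235), (240, 238), (255, 224), (270, 222), (285, 217)]
side dark spans [(130, [166, 212]), (136, [167, 212]), (142, [166, 213]), (148, [165, 215]), (154, [165, 229]), (160, [165, 228]), (166, [165, 225]), (172, [165, 221]), (178, [168, 217]), (184, [179, 214]), (190, [185, 206]), (196, [181, 207]), (202, [181, 207]), (208, [180, 207]), (214, [179, 207]), (220, [178, 205]), (226, [165, 203]), (232, [165, 201]), (238, [178, 201]), (244, [182, 195])]
top dark right [(135, 215), (138, 217), (141, 229), (144, 218), (147, 219), (150, 219), (153, 219), (156, 218), (159, 227), (162, 231), (165, 231), (168, 230), (171, 226), (174, 211), (177, 224), (180, 210), (183, 209), (186, 208), (189, 204), (192, 204), (195, 204), (198, 208)]
```

No contact yet, and the dish is in the middle bay: side span 178–207 px, between the tine pairs. I'll lower it gently onto the rails.

```bash
python3 -m jog '[{"rx":0,"ry":0,"rz":0,"x":0,"y":0,"z":-0.12,"jaw":-1},{"rx":0,"ry":0,"rz":0,"x":0,"y":0,"z":-0.12,"jaw":-1},{"rx":0,"ry":0,"rz":0,"x":0,"y":0,"z":-0.1,"jaw":-1},{"rx":0,"ry":0,"rz":0,"x":0,"y":0,"z":0,"jaw":-1},{"rx":0,"ry":0,"rz":0,"x":0,"y":0,"z":0,"jaw":-1}]'; python3 -m jog '[{"rx":0,"ry":0,"rz":0,"x":0,"y":0,"z":-0.06,"jaw":-1},{"rx":0,"ry":0,"rz":0,"x":0,"y":0,"z":0,"jaw":-1}]'
```

```text
clock: 10.15
tcp_pos: [0.5758, 0.1057, 0.0612]
orientation: [2.235, 2.205, 0.001]
contact_force: [-0.5, 0.3, -1.4]
grip_width: 0.0198
gripper_force: 42.6
clock: 10.4
tcp_pos: [0.5756, 0.1058, 0.0573]
orientation: [2.236, 2.205, 0.001]
contact_force: [0.1, 0.6, -1.5]
grip_width: 0.0196
gripper_force: 42.6
```

```bash
for i in 1 ; do python3 -m jog '[{"rx":0,"ry":0,"rz":0,"x":0,"y":0,"z":-0.05,"jaw":-1},{"rx":0,"ry":0,"rz":0,"x":0,"y":0,"z":0,"jaw":-1}]'; done; python3 -m jog '[{"rx":0,"ry":0,"rz":0,"x":0,"y":0,"z":-0.04,"jaw":-1},{"rx":0,"ry":0,"rz":0,"x":0,"y":0,"z":0,"jaw":-1}]'
```

```text
clock: 10.65
tcp_pos: [0.5758, 0.1057, 0.0544]
orientation: [2.235, 2.205, 0.001]
contact_force: [-0.0, -0.1, -0.3]
grip_width: 0.0194
gripper_force: 42.7
clock: 10.9
tcp_pos: [0.5762, 0.1055, 0.0538]
orientation: [2.236, 2.205, 0.003]
contact_force: [-4.9, -1.0, 15.5]
grip_width: 0.0195
gripper_force: 45.1
```

Contact on the rails at the expected height. I'll ease off, then release part-way and check before retreating.

```bash
python3 -m jog '[{"rx":0,"ry":0,"rz":0,"x":0,"y":0,"z":0.02,"jaw":-1},{"rx":0,"ry":0,"rz":0,"x":0,"y":0,"z":0,"jaw":-0.3},{"rx":0,"ry":0,"rz":0,"x":0,"y":0,"z":0,"jaw":-0.3},{"rx":0,"ry":0,"rz":0,"x":0,"y":0,"z":0,"jaw":-0.3},{"rx":0,"ry":0,"rz":0,"x":0,"y":0,"z":0,"jaw":-0.3},{"rx":0,"ry":0,"rz":0,"x":0,"y":0,"z":0,"jaw":-0.3}]' 20; python3 meas.py 8
```

```text
clock: 11.65
tcp_pos: [0.5756, 0.1057, 0.0532]
orientation: [2.235, 2.205, 0.001]
contact_force: [0.5, -0.8, -0.1]
grip_width: 0.0302
gripper_force: 0.0
11.75 [0.5756 0.1057 0.0533] [2.2355 2.2052 0.0012] [ 0.0594 -0.0735  0.9083] 0.029880106639061092
fg bottom/col [(60, -1), (75, -1), (90, -1), (105, -1), (120, -1), (135, -1), (150, 47), (165, 193), (180, 257), (195, 259), (210, 262), (225, 235), (240, 236), (255, 228), (270, 227), (285, 217)]
side dark spans [(130, [166, 212]), (136, [167, 212]), (142, [167, 212]), (148, [167, 212]), (154, [168, 213]), (160, [166, 215]), (166, [166, 215]), (172, [165, 227]), (178, [165, 228]), (184, [165, 225]), (190, [165, 222]), (196, [177, 219]), (202, [183, 209]), (208, [179, 209]), (214, [180, 208]), (220, [179, 207]), (226, [165, 205]), (232, [165, 204]), (238, [175, 204]), (244, [176, 201])]
top dark right [(135, 218), (138, 228), (141, 228), (144, 217), (147, 220), (150, 220), (153, 221), (156, 223), (159, 226), (162, 232), (165, 232), (168, 232), (171, 230), (174, 213), (177, 224), (180, 213), (183, 212), (186, 211), (189, 204), (192, 204), (195, 204), (198, 208)]
```

```bash
python3 -m jog '[{"rx":0,"ry":0,"rz":0,"x":0,"y":0,"z":0,"jaw":0.2},{"rx":0,"ry":0,"rz":0,"x":0,"y":0,"z":0,"jaw":0.2},{"rx":0,"ry":0,"rz":0,"x":0,"y":0,"z":0.2,"jaw":0.2},{"rx":0,"ry":0,"rz":0,"x":0,"y":0,"z":0.5,"jaw":0.2},{"rx":0,"ry":0,"rz":0,"x":0,"y":0,"z":0.8,"jaw":0.2},{"rx":0,"ry":0,"rz":0,"x":0,"y":0,"z":0.8,"jaw":0.2},{"rx":0,"ry":0,"rz":0,"x":0,"y":0,"z":0.8,"jaw":0.2}]'; python3 -m jog '[{"rx":0,"ry":0,"rz":0,"x":-0.2,"y":-0.9,"z":0.2,"jaw":0.2},{"rx":0,"ry":0,"rz":0,"x":-0.2,"y":-0.9,"z":0.2,"jaw":0.2},{"rx":0,"ry":0,"rz":0,"x":-0.2,"y":-0.9,"z":0.2,"jaw":0.2},{"rx":0,"ry":0,"rz":0,"x":-0.2,"y":-0.9,"z":0.2,"jaw":0.2},{"rx":0,"ry":0,"rz":0,"x":0,"y":0,"z":0,"jaw":0.2}]'; python3 meas.py 9
python3 - <<'E'
from tri import *
np.set_printoptions(precision=4,suppress=True)
s=cv2.imread('pics/s9.png');t=cv2.imread('pics/t9.png')
def big(m):
    n,l,st,c=cv2.connectedComponentsWithStats(m.astype(np.uint8)); i=1+np.argmax(st[1:,4]); return st[i].tolist(),c[i]
r=np.zeros(s.shape[:2],bool); r[185:275,168:225]=1
a=big(r&(s.max(2)<45)); print('side dish',a)
r=np.zeros(s.shape[:2],bool); r[140:195,180:240]=1
b=big(r&(t.max(2)<45)); print('top dish',b)
c=np.array([.5763,.113,.0756]); P_=np.array([c+[x,.055*np.cos(k),.055*np.sin(k)] for x in(-.01,.01) for k in np.linspace(0,6.28,40)])
for n in('side','top'):
    q=np.array([proj(n,x) for x in P_]); print(n,'expected box',q.min(0),q.max(0))
s0=cv2.imread('pics/side0.png');t0=cv2.imread('pics/top0.png')
print('tongs diff px',(cv2.absdiff(s,s0).max(2)>40)[215:300,148:180].sum(),'saucer/stand diff',(cv2.absdiff(s,s0).max(2)>40)[150:210,205:260].sum())
E
```

```text
clock: 12.62
tcp_pos: [0.5756, 0.1054, 0.2417]
orientation: [2.236, 2.204, 0.002]
contact_force: [0.3, 0.6, 0.3]
grip_width: 0.0512
gripper_force: 0.0
clock: 13.25
tcp_pos: [0.5263, -0.1163, 0.2894]
orientation: [2.245, 2.193, 0.005]
contact_force: [-0.7, 0.3, -0.1]
grip_width: 0.0514
gripper_force: 0.0
13.35 [ 0.5276 -0.1107  0.2879] [2.2375 2.2032 0.0037] [0.5833 1.1082 0.0979] 0.05110499066594052
fg bottom/col [(60, -1), (75, -1), (90, -1), (105, -1), (120, -1), (135, -1), (150, -1), (165, -1), (180, 258), (195, 259), (210, 263), (225, 237), (240, 140), (255, 144), (270, 49), (285, 24)]
side dark spans [(130, None), (136, None), (142, None), (148, None), (154, None), (160, None), (166, None), (172, None), (178, None), (184, None), (190, None), (196, None), (202, [182, 203]), (208, [180, 205]), (214, [178, 205]), (220, [176, 206]), (226, [165, 205]), (232, [165, 204]), (238, [174, 204]), (244, [175, 202])]
top dark right [(135, 204), (138, 224), (141, 229), (144, 204), (147, 204), (150, 204), (153, 204), (156, 224), (159, 229), (162, 232), (165, 232), (168, 232), (171, 230), (174, 204), (177, 224), (180, 204), (183, 204), (186, 204), (189, 204), (192, 204), (195, 204), (198, 226)]
side dish ([174, 197, 33, 62, 1520], array([189.6553, 226.298 ]))
top dish ([186, 154, 47, 20, 752], array([209.3324, 163.8112]))
side expected box [175.7859 194.1211] [208.2674 259.041 ]
top expected box [185.2086 157.1171] [232.4895 173.3193]
tongs diff px 209 saucer/stand diff 66
```

Run:
```python
from tri import *
s=cv2.imread('pics/s9.png');t=cv2.imread('pics/t9.png');s0=cv2.imread('pics/side0.png')
print('tongs diff',(cv2.absdiff(s,s0).max(2)>40)[210:300,148:173].sum())
ms=s.max(2)<45; mt=t.max(2)<45
for lean in(0,4,8):
    a=np.radians(lean); up=np.array([np.sin(a),0,np.cos(a)]); ax=np.array([np.cos(a),0,-np.sin(a)]); b=np.array([.5763,.113,.0206])
    X=[b+.055*up+.055*(np.cos(k)*np.array([0,1,0])+np.sin(k)*up)+e*.01*ax for e in(-1,1) for k in np.linspace(0,6.28,60)]
    for n,m,rows in(('side',ms,(202,208,214,220,229)),('top',mt,())):
        h=cv2.convexHull(np.array([proj(n,x) for x in X],np.float32)); im=np.zeros(s.shape[:2],np.uint8); cv2.fillConvexPoly(im,h.astype(int),1)
        if n=='side': print(lean,[(r,np.nonzero(im[r])[0][[0,-1]].tolist(),(168+np.nonzero(m[r,168:225])[0])[[0,-1]].tolist()) for r in rows])
        else: print('   top cols->rows',[(c,np.nonzero(im[:,c])[0][[0,-1]].tolist(),(140+np.nonzero(m[140:195,c])[0])[[0,-1]].tolist()) for c in(192,205,212,220,228)])
```

```text
tongs diff 0
0 [(202, [183, 207], [182, 203]), (208, [181, 208], [180, 205]), (214, [179, 208], [178, 205]), (220, [177, 207], [176, 206]), (229, [176, 206], [174, 204])]
   top cols->rows [(192, [157, 171], [156, 170]), (205, [157, 173], [140, 172]), (212, [157, 173], [140, 173]), (220, [158, 173], [140, 173]), (228, [160, 172], [140, 171])]
4 [(202, [179, 205], [182, 203]), (208, [177, 206], [180, 205]), (214, [175, 206], [178, 205]), (220, [174, 206], [176, 206]), (229, [173, 205], [174, 204])]
   top cols->rows [(192, [154, 170], [156, 170]), (205, [153, 172], [140, 172]), (212, [154, 173], [140, 173]), (220, [155, 173], [140, 173]), (228, [157, 171], [140, 171])]
8 [(202, [175, 202], [182, 203]), (208, [173, 203], [180, 205]), (214, [171, 205], [178, 205]), (220, [170, 205], [176, 206]), (229, [169, 205], [174, 204])]
   top cols->rows [(192, [151, 170], [156, 170]), (205, [150, 172], [140, 172]), (212, [150, 173], [140, 173]), (220, [152, 172], [140, 173]), (228, [154, 171], [140, 171])]
```

The dish stands upright, leaning about 1°. It is in the middle bay at rail height, the tongs haven't moved and the robot is clear, so I'm handing in.

```bash
python3 -c "
from bench import r
print(r.hand_in())"
```

```text
the job is handed in; nothing more can be done
None
```

The black dish now stands upright on both rails in the middle bay of the rack and is released; the tongs and saucer show no sign of having moved, and I handed the job in at about 13.4 s (no score was returned).

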